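# Pull-test a new hook with a spring scale

## Robot

A 6-joint arm with a two-finger parallel gripper is mounted at the origin on a cart in front of the work surface, level with it; the furniture and walls round the work are solid. World frame = base frame: x ahead of the robot, y to its left, z up, the work surface at z = 0. Lengths are in m, angles in rad, forces in N, time in s.
With the tool pointing down it reaches from about 0.425 to 0.95 m from the base axis. Payload 3.5 kg.
Tool frame: the origin (TCP) lies between the finger pads; the fingertips stand 19 mm ahead of it and the grasp point (between the pads) is the TCP (ctrl.nose_length is the distance from the TCP to the fingertips, in m); z points along the fingers, y is the line along which they close (so a half turn about z gives the same grasp; the last joint's range is limited). The gripper opens to 85 mm and grips with 20 to 120 N. Pads are 22 mm wide; open, the fingers measure 114 mm over their backs; the gripper's body (76 mm by 85 mm) begins 54 mm behind the grasp point. The pads swing forward as they close: fully open they stand 13 mm farther back than shut.
Start: joints at [1.039, 0.286, 1.577, -0, 1.279, -0.15], TCP at [0.251, 0.626, 0.25] pointing down, gripper open.
Joint ranges: [-2.77, 2.77], [-0.9, 2.22], [0.21, 2.48], [-1.53, 4.67], [0.24, 2.81], [-2.84, 2.84]. Speed limits (rad/s): [2.79, 2.79, 3.14, 3.14, 3.14, 3.14].

## Interface

Orientations are given as a unit quaternion [x, y, z, w].
In Python, from plant import ctrl gives the robot as it stands.
- The arm moves only by the tool apply_moves, never from a script. Its argument "series" is a list of rows, each a list of 6 numbers: the shift along the world's x, y, z scaled (see below), then the turn, a rotation vector about the world's x, y, z scaled (see below). A call has 1 to 20 rows; each row is the pose to reach, as a shift and turn from the pose commanded when the call began; what a row does not reach only later rows make up. The controller multiplies each number of a shift by 0.8 m and each number of a turn by 45 degrees. A row lasts 1/8 s, in which the tool goes at most 62.5 mm and 10.7 degrees, less where a joint would pass 70% of its speed; a pose out of reach is approached as far as the arm can. A call with a number of a shift or a turn outside -1 to 1 is refused whole. A call with a gripper value outside its range is refused whole. "jaw" is the opening, from 0 (shut) to 1 (fully open), set as the call begins (left out, the last holds). The fingers move at their own pace and stop on an object; "squeeze" is the grip in N (left out, the last holds). Time passes only in rows, so rows that repeat a pose let the fingers close. It gives the time, the measured TCP pose, the force, the opening and the grip force at its end, in the units of the state.
- ctrl.get_state(): the state, without advancing time (a new reading comes with each control period).
- ctrl.read_camera(name): name is "scene" or "top" or "wrist"; returns the picture (480x640x3 uint8, red, green, blue); there is no depth.
- ctrl.get_calibration(name): a dict with "fx", "fy", "cx", "cy" (pixels), "dist_coeffs" ([k1, k2, p1, p2, k3] as OpenCV has them; the pictures are not rectified), "xyz" and "orientation" of the camera in the world; the wrist camera has in their place "hand_eye" (4x4, takes a point from camera to tool coordinates, whose origin is the TCP and whose axes are the flange's). Camera axes: x right, y up, looking along -z (the intrinsics and any distortion apply to the point x, -y, -z); pixel columns grow to the right and rows downward; lengths in m; the calibration is good to about 2 mm. A picture is of the moment at which its call begins: read the wrist's pose just before it. get_calibration takes no time and is no camera call.
- ctrl.sign_off(): hands the job in; it is judged then, once.
Trained networks look in the newest picture that a camera, given by its name, has taken for a name from the list of things; names that differ only in an ending like _2 or _b are one class to them, and where a whole thing is asked for, a point or a joint stands for the part that bears it (a point fixed in the world has none). Each returns a list of dicts, best first, with "p" (0 to 1); they miss things now and then, are a little off and sometimes report something else, mostly with a low value. They report only what shows in the picture. A call takes as long as a camera call.
- ctrl.boxes_of(thing, camera): "xy" ([column, row] as shares, 0 to 1, of the picture: columns of its width, rows of its height, amid what is visible of it).
- ctrl.silhouettes(thing, camera): "pixels" (480x640 bool, what is visible of it) and "xy" ([column, row] as shares, 0 to 1, of the picture: columns of its width, rows of its height, amid what is visible of it).
The state is a dict: "time": time; "qpos": joint angles; "dq": joint speeds; "joint_efforts": joint torques, N m; "eef_pos": TCP position; "tcp_rot": TCP orientation; "contact_force": force on the tool from outside, world axes, zero at the start; "wrist_torque": the same for the moment, N m; "opening": opening from 0.0 (shut) to 1.0 (fully open); "finger_force": force on a finger pad.
Only numpy, scipy, OpenCV 4.12 (cv2) and the standard library are available. Lean on these libraries where they do the work, as an engineer would, in place of code of your own. Each camera call takes 0.05 s, during which the arm holds its last target. There are 200 camera calls.

## Task

Pull-test the steel hook that was glued into the tool rail: pick up the flat spring scale by its black grip, lower its end ring over the hook's upturned leg while the spring is still slack, then pull level and straight out from the rail until the scale's pointer stands at the index clip, without pulling noticeably past it. Finish while holding it there: keep the pull on, with the scale clear of the bench and carried only by your gripper and the hook. Leave the things round about where they are.

Things in the scene. Friction and masses are not known exactly. Their poses are not given: they have to be found in the camera images.
- scale: flat spring scale lying face up on the bench: ribbed black grip (56 long, 32 wide, 24 mm high), then a slotted grey casing (30 wide, 22 mm high, to 108 mm ahead of the grip's middle), then a steel ring. Origin: underside, below the grip's middle. x points from the grip to the ring, z out of the face (up as it lies). About 0.2 kg, balanced some 45 mm ahead of the grip's middle.
- scale_rod (a joint): how far ring, rod and pointer are drawn out of the casing towards the ring end, m: 0 at rest, 0.050 at the stop. The spring (300 N/m, no preload) draws them back in
- ring (a point): centre of the steel ring at the scale's end: wire 4.4 mm thick, inner diameter 20.6 mm, lying in the scale's xy plane, 12 mm above its underside and 128 mm ahead (+x) of the grip's middle at rest; moves with the rod
- pointer (a point): dark pointer standing in the slot of the scale's face, 24 mm above its underside, 46 mm ahead of the grip's middle at rest; moves towards the ring as the rod is drawn out
- mark (a point): tip of the small steel index clip on the casing's left edge (+y of the scale), the mark for the test load: the pointer is at the mark when the two have the same x in the scale's frame. It starts 20 to 35 mm ahead of the pointer and stays where it is on the casing. This frame's axes are parallel to the scale's.
- rail: fixed tool rail: wooden board (260 wide, 20 thick, 79 mm high) upright on the bench. Origin: centre of its underside; -x points out of its front, along the hook's shank. Between two wooden pegs (85 mm either side, tips 60 mm out from the origin) is the steel hook, a 6 mm rod that runs out 46 mm above the bench to 42 mm from the origin, then bends straight up
- hook_leg (a point): middle of the hook's upturned leg, 60 mm above the bench; the leg is 6 mm thick, its top is 76 mm and its shank's middle 46 mm above the bench; 29 mm free between the leg and the board
- glue_bottle: white glue bottle with an orange cap, 159 mm tall, upright behind the grinder; leave it; origin at its foot
- chisel: yellow-handled chisel lying behind the grinder, 209 mm long; leave it
- wrench_old: rusty wrench, 181 mm long, lying to the right of the rail; leave it

How it is judged:
On the way, in this order (a step that is already met when the one before it is completed fails the run):
1. the scale is picked up clear of the bench (contact force between scale and the fingers above 3 N and height (world z) of scale above 0.025 m), for 0.2 s.
2. the ring is round the hook's upturned leg, above its shank, with the spring still slack (horizontal distance between ring and hook_leg below 0.0115 m and z of ring in the frame of hook_leg between -0.0135 and 0.0135 m and value of joint scale_rod below 0.01 m), for 0.2 s.
At the end, for the whole second after the job is handed in: The gripper holds the scale 25 mm or more above the bench; the ring is round the hook's leg (centres within 11.5 mm, above the shank) and pulls on it with over 3 N; pointer within 3 mm of the index clip; scale level and in line with the shank within 0.2 rad, at rest (all of step 1 and horizontal distance between ring and hook_leg below 0.0115 m and z of ring in the frame of hook_leg between -0.0135 and 0.0135 m and x of pointer in the frame of mark between -0.003 and 0.003 m and contact force between scale and rail above 3 N and angle between the x axis of scale and the x axis of rail, either way round below 0.2 rad and angle between scale's own z axis and vertical below 0.2 rad and linear speed of scale below 0.02 m/s); the arm keeps its last pose, push and grip.
It fails at once if the pointer is pulled more than 8 mm past the index clip (x of pointer in the frame of mark above 0.008 m).
It fails at once if a bystander is moved by more than 20 mm (distance of any of glue_bottle, chisel, wrench_old from where it was at the start of the episode above 0.02 m).
It also fails if it takes over 61 s, if anything falls off the work surface, if the arm or the gripper's body presses on something with over 40 N, if the wrist force passes 120 N, or if a joint passes its speed limit or range.

## Working session

There is one attempt and no reset: what is moved stays moved. The work goes in short steps, Python scripts to look and compute and a tool call to move; the robot and the scene stay as the last step left them, time stands still between calls to the robot, and variables do not carry over. Pictures are saved under pics/ and viewed, at most 10 in all, crops included, and the job is handed in when it is done.

Besides the shell and the picture viewer there is one more tool, called as name(argument=value, ...), one argument or row to a line, values as JSON. apply_moves: Moves the arm, as the interface text tells. Shifts and turns lie within -1 to 1; 1 stands for 0.8 m of shift or 45 degrees of turn. Its arguments: {"type":"object","properties":{"series":{"type":"array"},"jaw":{"type":"number"},"squeeze":{"type":"number"}},"required":["series"]}

```bash
mkdir -p pics; ls
cat > h.py <<'E'
import numpy as np, cv2
from scipy.spatial.transform import Rotation as R
from plant import ctrl
def save(name,f):
    im=ctrl.read_camera(name); cv2.imwrite('pics/'+f,im[:,:,::-1]); return im
def cam(name,st=None):
    c=ctrl.get_calibration(name)
    K=np.array([[c['fx'],0,c['cx']],[0,c['fy'],c['cy']],[0,0,1.]]);D=np.array(c['dist_coeffs'],float)
    if name=='wrist':
        st=st or ctrl.get_state(); T=np.eye(4);T[:3,:3]=R.from_quat(st['tcp_rot']).as_matrix();T[:3,3]=st['eef_pos']
        T=T@np.array(c['hand_eye'])
        return K,D,T[:3,3],T[:3,:3]
    o=np.array(c['orientation'],float)
    M=R.from_quat(o).as_matrix() if o.size==4 else o.reshape(3,3)
    return K,D,np.array(c['xyz']),M
def ray(C,uv):
    K,D,p,M=C
    n=cv2.undistortPoints(np.array(uv,float).reshape(-1,1,2),K,D).reshape(-1,2)
    d=np.c_[n[:,0],-n[:,1],-np.ones(len(n))]@M.T
    return p,d
def onz(C,uv,z):
    p,d=ray(C,uv); return p+d*((z-p[2])/d[:,2])[:,None]
def proj(C,X):
    K,D,p,M=C; q=(np.atleast_2d(X)-p)@M; q=q*[1,-1,-1]
    return cv2.projectPoints(q,np.zeros(3),np.zeros(3),K,D)[0].reshape(-1,2)
E
python3 - <<'E'
from h import *
st=ctrl.get_state(); print(st)
for n in ['scene','top']:
    save(n,n+'0.png'); c=ctrl.get_calibration(n); print(n,c)
    for t in ['scale','ring','pointer','mark','rail','hook_leg','glue_bottle','chisel','wrench_old']:
        try:
            r=ctrl.boxes_of(t,n); print(t,[(np.round(np.array(b['xy'])*[640,480],1),round(b['p'],2)) for b in r[:2]])
        except Exception as e: print(t,e)
E
```

```text
pics
{'time': 0.0, 'qpos': array([ 1.03899275e+00,  2.87170043e-01,  1.57818326e+00,  2.46607041e-05,
        1.27859520e+00, -1.49991517e-01]), 'dq': array([-8.46204747e-04,  6.23797207e-04,  4.30946443e-04,  3.72918045e-05,
       -7.69679559e-04,  6.33344221e-04]), 'joint_efforts': array([-8.31478301e-04, -4.05958486e+01, -2.92638713e+01, -9.15791679e-05,
        5.59799111e-03,  1.69605164e-05]), 'eef_pos': array([0.25115433, 0.62587443, 0.24894082]), 'tcp_rot': array([ 1.89751914e-01,  9.81831362e-01, -1.10619391e-03, -4.04943242e-04]), 'contact_force': array([-0.43895814, -0.09276464, -0.07553362]), 'wrist_torque': array([0.04479324, 0.04570239, 0.00305738]), 'finger_force': 0.0, 'opening': 0.9976666314919655}
scene {'fx': 450.624817496719, 'fy': 450.624817496719, 'cx': 317.21695323838395, 'cy': 238.96755168612628, 'dist_coeffs': array([-0.10844355,  0.        ,  0.        ,  0.        ,  0.        ]), 'xyz': array([0.22327809, 0.18739682, 0.71315595]), 'orientation': array([-0.09345504,  0.33520391,  0.90849446, -0.23139212])}
scale []
ring [(array([408.7, 220.8]), 0.39)]
poin
[... 261 characters left out ...]
.9221231237078, 'fy': 554.9221231237078, 'cx': 319.4048626527324, 'cy': 242.50105251268764, 'dist_coeffs': array([-0.10890924,  0.        ,  0.        ,  0.        ,  0.        ]), 'xyz': array([ 0.26945975, -0.309887  ,  1.04561914]), 'orientation': array([ 0.07968917, -0.0703534 , -0.64093387,  0.76019984])}
scale [(array([372.4, 302.2]), 0.73), (array([376.9, 175.9]), 0.24)]
ring [(array([402.3, 321.9]), 0.65)]
pointer [(array([407.5, 323.6]), 0.6)]
mark []
rail [(array([378.8, 175.1]), 0.6)]
hook_leg [(array([379.2, 174.1]), 0.64), (array([471.9, 245.6]), 0.29)]
glue_bottle []
chisel [(array([190.8, 203.7]), 0.58), (array([407. , 325.2]), 0.27)]
wrench_old [(array([471.4, 250.6]), 0.74)]
```

View pics/top0.png

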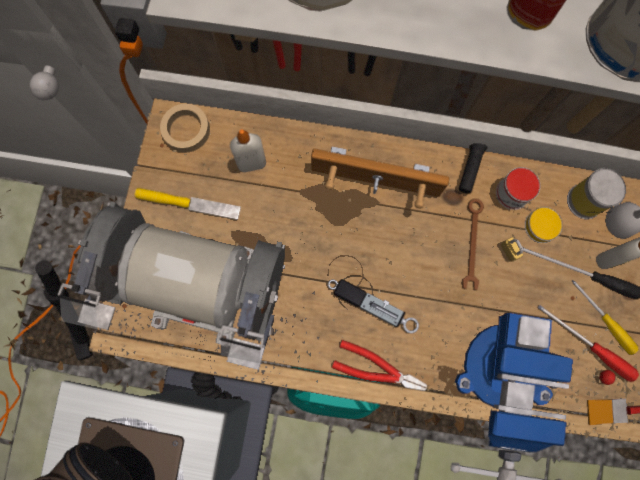

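View pics/scene0.png

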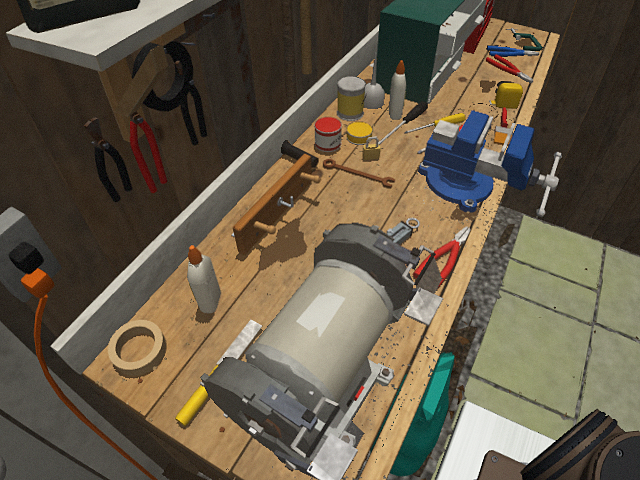

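The top view shows the scale at about (330–415, 285–325) with its grip to the left and its ring to the right. The rail runs from (312,160) to (447,185), with the hook leg near (377,182). The grinder stands to the left of the scale and the vice to its right. In the scene view the grinder hides most of the scale.

Run:
```python
from h import *
im=cv2.imread('pics/top0.png')
a=cv2.resize(im[265:345,320:430],None,fx=6,fy=6,interpolation=cv2.INTER_CUBIC)
b=cv2.resize(im[140:220,300:460],None,fx=4,fy=4,interpolation=cv2.INTER_CUBIC)[:, :660]
b=cv2.copyMakeBorder(b,0,0,0,max(0,660-b.shape[1]),cv2.BORDER_CONSTANT)
a=cv2.resize(a,(495,360)); 
out=np.zeros((600,660,3),np.uint8); out[:280,:495]=cv2.resize(im[265:327+0,320:430],(495,280)); 
cv2.imwrite('pics/cropA.png',cv2.resize(im[265:345,320:430],(770,560),interpolation=cv2.INTER_CUBIC))
C=cam('top')
for n,uv,z in [('gripend',(337,287),.012),('grip',(350,293),.024),('caseend',(400,319),.02),('ring',(410,325),.012),('leg',(377,182),.07),('railL',(313,152),.079),('railR',(447,180),.079),('pegL',(331,183),.046),('pegR',(421,203),.046),('wrench',(472,245),0),('grinderR',(270,270),.1),('vice',(475,380),.1),('bottle',(248,150),.1)]:
    print(n,onz(C,[uv],z).round(4))
```

```text
gripend [[ 0.4121 -0.324   0.012 ]]
grip [[ 0.4034 -0.3494  0.024 ]]
caseend [[ 0.3717 -0.4483  0.02  ]]
ring [[ 0.3646 -0.4694  0.012 ]]
leg [[ 0.609  -0.3646  0.07  ]]
railL [[ 0.6434 -0.2386  0.079 ]]
railR [[ 0.6323 -0.4911  0.079 ]]
pegL [[ 0.6004 -0.2804  0.046 ]]
pegR [[ 0.5907 -0.4538  0.046 ]]
wrench [[ 0.5386 -0.5701  0.    ]]
grinderR [[ 0.4094 -0.2041  0.1   ]]
vice [[ 0.2829 -0.5777  0.1   ]]
bottle [[ 0.6193 -0.1231  0.1   ]]
```

View pics/cropA.png

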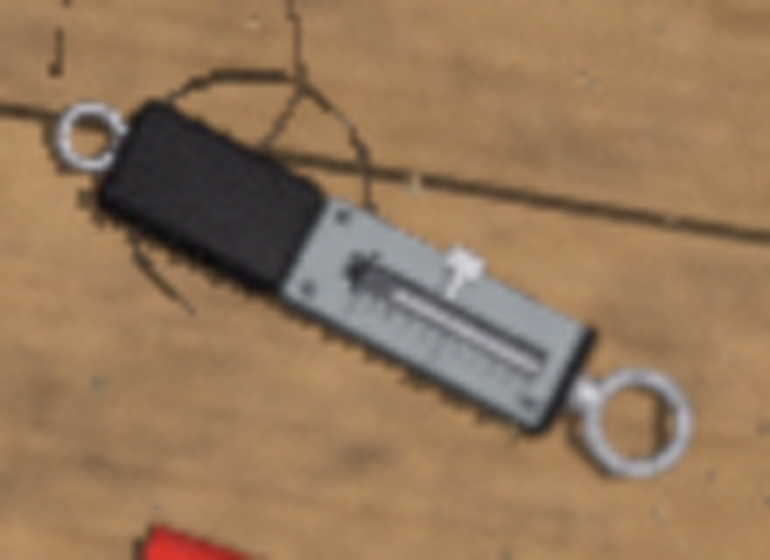

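The crop shows the scale's ring at full-image pixel (411,325.4), the grip middle at (350.4,293.6), the pointer at (372,304) and the clip tip at about (384.7,307).

Run:
```python
from h import *
print(np.round(ctrl.get_calibration('wrist')['hand_eye'],3), ctrl.nose_length, {k:ctrl.get_calibration('wrist')[k] for k in('fx','cx','cy')})
C=cam('top')
print(onz(C,[(350.4,293.6)],.024),onz(C,[(411,325.4)],.012))
print(ctrl.get_state()['time'])
# swing path on an arc, relative shifts /0.8
st=ctrl.get_state();p0=st['eef_pos'];print(p0)
for a,r,z in [(50,.62,.3),(25,.57,.32),(0,.54,.32),(-20,.54,.32),(-40.9,.533,.28)]:
    p=np.array([r*np.cos(np.radians(a)),r*np.sin(np.radians(a)),z]); print(a,((p-p0)/.8).round(3),np.linalg.norm(p-p0).round(3))
```

```text
[[-0.     0.957  0.292  0.074]
 [ 1.     0.    -0.    -0.   ]
 [-0.     0.292 -0.957 -0.124]
 [ 0.     0.     0.     1.   ]] 0.019 {'fx': 348.78309957690396, 'cx': 316.4649328465938, 'cy': 240.0897311362946}
[[ 0.40244179 -0.35030402  0.024     ]] [[ 0.36416828 -0.4713394   0.012     ]]
1.0
[0.25145835 0.62639208 0.25033674]
50 [ 0.184 -0.189  0.062] 0.217
25 [ 0.331 -0.482  0.087] 0.473
0 [ 0.361 -0.783  0.087] 0.693
-20 [ 0.32  -1.014  0.087] 0.853
-40.9 [ 0.189 -1.219  0.037] 0.987
```

apply_moves(
  series=[
    [0.184,-0.189,0.137,0,0,-1],
    [0.184,-0.189,0.137,0,0,-1],
    [0.184,-0.189,0.137,0,0,-1],
    [0.184,-0.189,0.137,0,0,-1],
    [0.184,-0.189,0.137,0,0,-1],
    [0.184,-0.189,0.137,0,0,-1],
  ],
  jaw=1,
)

```text
time: 1.75
eef_pos: [0.3983, 0.4752, 0.3594]
tcp_rot: [0.551, 0.835, -0.0, -0.0]
contact_force: [-1.0, 0.2, 0.0]
opening: 1.003
finger_force: 0.0
```

apply_moves(
  series=[
    [0.147,-0.293,0,0,0,-1],
    [0.147,-0.293,0,0,0,-1],
    [0.147,-0.293,0,0,0,-1],
    [0.147,-0.293,0,0,0,-1],
    [0.147,-0.293,0,0,0,-1],
  ],
)

```text
time: 2.38
eef_pos: [0.5167, 0.2391, 0.3583]
tcp_rot: [0.829, 0.559, -0.001, -0.0]
contact_force: [0.2, 0.1, 0.1]
opening: 1.002
finger_force: 0.0
```

apply_moves(
  series=[
    [0.03,-0.301,0,0,0,-1],
    [0.03,-0.301,0,0,0,-1],
    [0.03,-0.301,0,0,0,-1],
    [0.03,-0.301,0,0,0,-1],
    [0.03,-0.301,0,0,0,-1],
  ],
)

```text
time: 3.0
eef_pos: [0.5403, -0.0012, 0.3587]
tcp_rot: [0.98, 0.199, -0.001, -0.001]
contact_force: [0.2, -0.7, -0.3]
opening: 0.997
finger_force: 0.0
```

apply_moves(
  series=[
    [-0.041,-0.231,0,0,0,-1],
    [-0.041,-0.231,0,0,0,-1],
    [-0.041,-0.231,0,0,0,-1],
    [-0.041,-0.231,0,0,0,-1],
    [-0.041,-0.231,0,0,0,-1],
  ],
)

```text
time: 3.62
eef_pos: [0.5079, -0.1831, 0.3592]
tcp_rot: [0.982, -0.188, -0.001, -0.001]
contact_force: [0.5, 0.0, 0.1]
opening: 1.0
finger_force: 0.0
```

apply_moves(
  series=[
    [-0.131,-0.205,-0.1,0,0,-1],
    [-0.131,-0.205,-0.1,0,0,-1],
    [-0.131,-0.205,-0.1,0,0,-1],
    [-0.131,-0.205,-0.1,0,0,-1],
    [-0.131,-0.205,-0.1,0,0,-1],
  ],
)

```text
time: 4.25
eef_pos: [0.4029, -0.3476, 0.2786]
tcp_rot: [0.835, -0.55, -0.001, -0.001]
contact_force: [1.3, 0.4, -0.4]
opening: 0.999
finger_force: 0.0
```

apply_moves(
  series=[
    [0,0,0,0,0,-0.911],
    [0,0,0,0,0,-0.911],
    [0,0,0,0,0,-0.911],
    [0,0,0,0,0,-0.911],
    [0,0,0,0,0,-0.911],
    [0,0,0,0,0,-0.911],
  ],
)

```text
time: 5.0
eef_pos: [0.4037, -0.3477, 0.2804]
tcp_rot: [-0.591, 0.807, -0.0, 0.0]
contact_force: [0.5, -0.6, -0.2]
opening: 1.002
finger_force: 0.0
```

Run:
```python
from h import *
st=ctrl.get_state(); im=save('wrist','w1.png'); C=cam('wrist',st)
np.save('C1.npy',np.array([C[2],*C[3]]))
for t in ['scale','ring','pointer','mark']:
    r=ctrl.boxes_of(t,'wrist'); print(t,[(np.round(np.array(b['xy'])*[640,480],1),round(b['p'],2)) for b in r[:2]])
m=ctrl.silhouettes('scale','wrist')
if m:
    px=m[0]['pixels']; print(m[0]['p'],px.sum())
# dark grip: threshold
x=R.from_quat(st['tcp_rot']).as_matrix()[:,0]; print('toolx yaw',np.degrees(np.arctan2(x[1],x[0])), st['qpos'].round(3))
```

```text
scale [(array([316.6, 154.7]), 0.57)]
ring [(array([316.5,  93.1]), 0.66)]
pointer [(array([309.1,  77.9]), 0.95)]
mark [(array([219.1, 399.8]), 0.68)]
0.6 4160
toolx yaw -107.52506220474869 [-0.902 -0.053  1.893  0.     1.301  2.546]
```

View pics/w1.png

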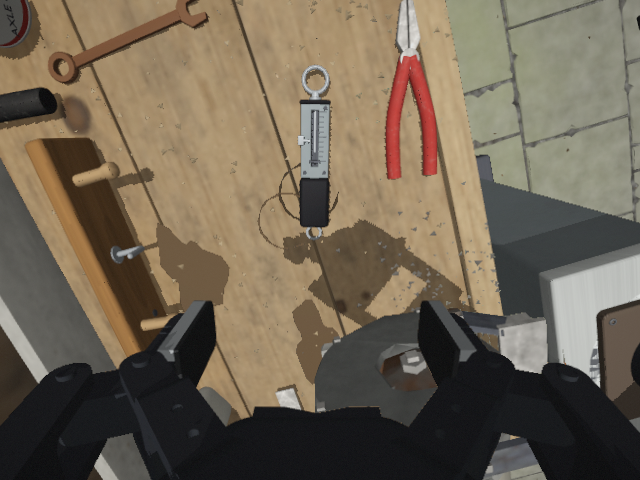

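The wrist view shows the scale below the tool: ring at (316,80), clip at (302,140), pointer about (314,167), grip centre about (314,203). The hook leg's top is at (118,253), and the pegs are at (95,173) and (165,323).

Run:
```python
from h import *
im=cv2.imread('pics/w1.png'); a=np.load('C1.npy'); K,D,_,_=cam('wrist'); C=(K,D,a[0],a[1:])
g=cv2.cvtColor(im,cv2.COLOR_BGR2GRAY)
m=np.zeros_like(g); m[176:232,296:334]=(g[176:232,296:334]<50)
n,l,s,c=cv2.connectedComponentsWithStats(m); i=1+s[1:,4].argmax(); print(s[i],c[i])
ys,xs=np.where(l==i); r=cv2.minAreaRect(np.c_[xs,ys].astype(np.float32)); print(r)
G=onz(C,[r[0]],.022)[0]; Rg=onz(C,[(316,80)],.014)[0]
print(G,Rg,np.linalg.norm((G-Rg)[:2]),np.degrees(np.arctan2(*(Rg-G)[[1,0]])))
print('corners',onz(C,cv2.boxPoints(r),.022).round(4))
print('leg top',onz(C,[(117,253)],.076),'pegtips',onz(C,[(78,180),(145,325)],.046))
```

```text
[ 299  178   31   49 1242] [314.11594203 203.83011272]
((314.0, 202.0), (30.0, 48.0), 0.0)
[ 0.40612786 -0.3509549   0.022     ] [ 0.36596722 -0.47065801  0.014     ] 0.12626049279311044 -108.54671098914608
corners [[ 0.4307 -0.3299  0.022 ]
 [ 0.4137 -0.3811  0.022 ]
 [ 0.3826 -0.3712  0.022 ]
 [ 0.3983 -0.3196  0.022 ]]
leg top [[ 0.60754222 -0.37121302  0.076     ]] pegtips [[ 0.63107974 -0.45170356  0.046     ]
 [ 0.63793199 -0.27619082  0.046     ]]
```

apply_moves(
  series=[
    [-0.002,-0.009,-0.06,0,0,0],
    [-0.002,-0.009,-0.12,0,0,0],
    [-0.002,-0.009,-0.18,0,0,0],
    [-0.002,-0.009,-0.23,0,0,0],
    [-0.002,-0.009,-0.27,0,0,0],
    [-0.002,-0.009,-0.3,0,0,0],
    [-0.002,-0.009,-0.315,0,0,0],
    [-0.002,-0.009,-0.323,0,0,0],
    [-0.002,-0.009,-0.323,0,0,0],
  ],
)

```text
time: 6.42
eef_pos: [0.4013, -0.3563, 0.0219]
tcp_rot: [-0.589, 0.808, -0.0, 0.0]
contact_force: [-0.2, 0.7, -0.1]
opening: 1.0
finger_force: 0.0
```

apply_moves(
  series=[
    [0,0,0,0,0,0],
    [0,0,0,0,0,0],
    [0,0,0,0,0,0],
    [0,0,0,0,0,0],
    [0,0,0,0,0,0],
    [0,0,0,0,0,0],
    [0,0,0,0,0,0],
    [0,0,0,0,0,0],
  ],
  jaw=0,
  squeeze=80,
)

```text
time: 7.42
eef_pos: [0.4018, -0.3568, 0.0226]
tcp_rot: [-0.589, 0.808, -0.001, 0.0]
contact_force: [0.1, 1.2, 5.2]
opening: 0.356
finger_force: 81.2
```

apply_moves(
  series=[
    [0,0,0.02,0,0,0],
    [0,0,0.05,0,0,0],
    [0,0,0.1,0,0,0],
    [0,0,0.15,0,0,0],
    [0,0,0.19,0,0,0],
    [0,0,0.19,0,0,0],
  ],
)

```text
time: 8.18
eef_pos: [0.4019, -0.3571, 0.1765]
tcp_rot: [-0.589, 0.808, -0.003, 0.0]
contact_force: [-0.6, 0.1, -1.8]
opening: 0.353
finger_force: 80.4
```

apply_moves(
  series=[
    [0.01,0,0,0,0,0.2],
    [0.02,0,0,0,0,0.4],
    [0.03,0,0,0,0,0.6],
    [0.04,0,0,0,0,0.8],
    [0.04,0,0,0,0,1],
    [0.04,0,0,0,0,1],
  ],
)

```text
time: 8.93
eef_pos: [0.432, -0.3548, 0.1709]
tcp_rot: [0.853, -0.522, -0.002, -0.001]
contact_force: [-0.7, -0.8, -2.9]
opening: 0.354
finger_force: 80.2
```

apply_moves(
  series=[
    [0,0,0,0,0,0.2],
    [0,0,0,0,0,0.4],
    [0,0,0,0,0,0.6],
    [0,0,0,0,0,0.8],
    [0,0,0,0,0,1],
    [0,0,0,0,0,1],
  ],
)

```text
time: 9.68
eef_pos: [0.4324, -0.3554, 0.1722]
tcp_rot: [0.988, -0.157, -0.001, -0.001]
contact_force: [-0.5, -1.3, -2.7]
opening: 0.355
finger_force: 80.2
```

apply_moves(
  series=[
    [0,0,0,0,0,0.2],
    [0,0,0,0,0,0.333],
    [0,0,0,0,0,0.333],
    [0,0,0,0,0,0.333],
  ],
)

```text
time: 10.18
eef_pos: [0.4329, -0.3559, 0.1732]
tcp_rot: [1.0, -0.027, -0.0, -0.0]
contact_force: [-0.5, -0.3, -1.7]
opening: 0.36
finger_force: 80.2
```

Run:
```python
from h import *
st=ctrl.get_state(); im=save('wrist','w2.png'); C=cam('wrist',st)
np.save('C2.npy',np.array([C[2],*C[3]])); print(st['time'],st['eef_pos'],st['qpos'].round(3),st['finger_force'],st['contact_force'])
x=R.from_quat(st['tcp_rot']).as_matrix()[:,0]; print('toolx yaw',np.degrees(np.arctan2(x[1],x[0])))
for t in ['ring','pointer','mark','hook_leg']:
    r=ctrl.boxes_of(t,'wrist'); print(t,[(np.round(np.array(b['xy'])*[640,480],1),round(b['p'],2)) for b in r[:2]])
save('top','top2.png')
for t in ['ring','pointer','mark','hook_leg']:
    r=ctrl.boxes_of(t,'top'); print(t,[(np.round(np.array(b['xy'])*[640,480],1),round(b['p'],2)) for b in r[:2]])
t=cv2.imread('pics/top2.png'); s=cv2.imread('pics/w2.png')
cv2.imwrite('pics/cropT2.png',cv2.resize(t[120:240,300:460],(800,600),interpolation=cv2.INTER_CUBIC))
```

```text
10.175 [ 0.4328765  -0.35587625  0.17315936] [-0.869  0.113  1.927 -0.     1.103  0.755] 80.20129680633545 [-0.51457492 -0.28294609 -1.70357684]
toolx yaw -3.074904446549952
ring [(array([317.4,  39.6]), 0.79)]
pointer [(array([279.4, 175.6]), 0.62)]
mark [(array([277.2, 178.7]), 0.8)]
hook_leg [(array([176.8,   1. ]), 0.63)]
ring []
pointer []
mark []
hook_leg [(array([379.3, 171.8]), 0.71)]
```

View pics/w2.png

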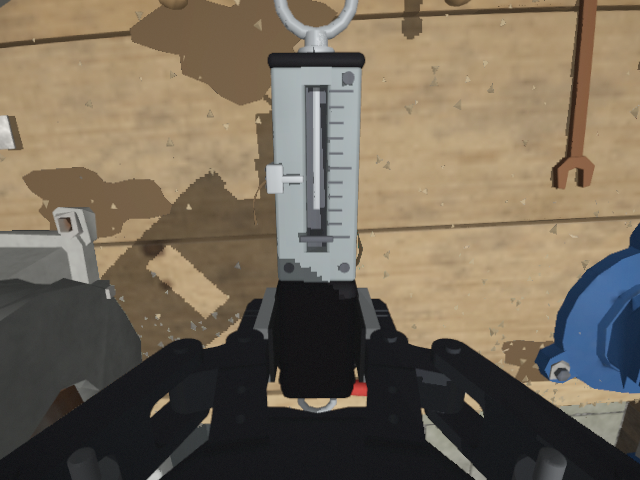

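View pics/cropT2.png

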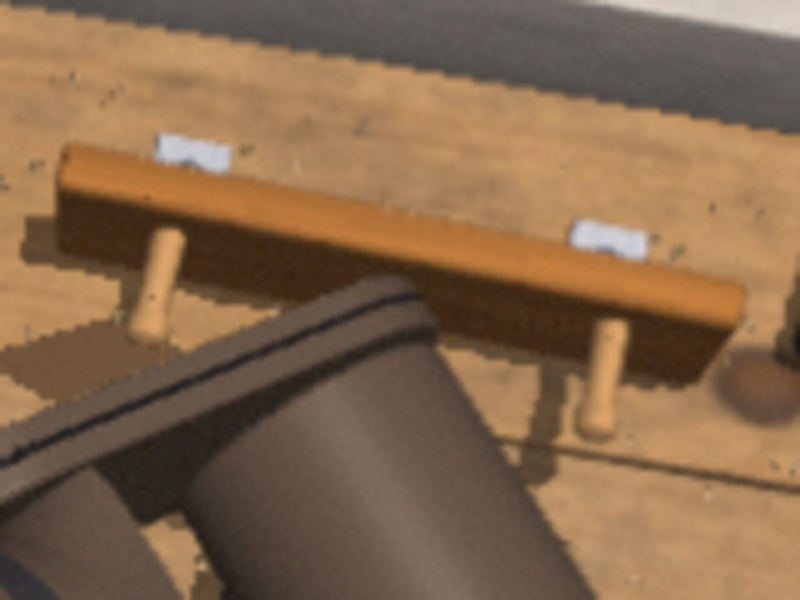

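The wrist view shows the held scale from above: pointer at about (316,238), clip tip (301,180), casing end (316,60), ring bottom at row 38 with its centre about row 0. In the top crop the arm hides the hook, but the rail's two ends and both pegs are visible. I'll step sideways so the wrist camera can see the hook directly.

apply_moves(
  series=[
    [0.03,0.03,0.02,0,0,0],
    [0.06,0.06,0.046,0,0,0],
    [0.084,0.095,0.046,0,0,0],
    [0.084,0.095,0.046,0,0,0],
    [0.084,0.095,0.046,0,0,0],
    [0.084,0.095,0.046,0,0,0],
  ],
)

```text
time: 11.42
eef_pos: [0.4997, -0.2806, 0.21]
tcp_rot: [1.0, -0.026, -0.0, -0.0]
contact_force: [-0.9, 0.2, -2.9]
opening: 0.356
finger_force: 80.2
```

Run:
```python
from h import *
st=ctrl.get_state(); im=save('wrist','w3.png'); C=cam('wrist',st)
np.save('C3.npy',np.array([C[2],*C[3]])); print(st['time'],st['eef_pos'])
for t in ['rail','hook_leg']:
    r=ctrl.boxes_of(t,'wrist'); print(t,[(np.round(np.array(b['xy'])*[640,480],1),round(b['p'],2)) for b in r[:2]])
```

```text
11.425 [ 0.49971212 -0.28061942  0.21001514]
rail [(array([454.7,  37.6]), 0.96)]
hook_leg [(array([454. ,  33.6]), 0.91)]
```

View pics/w3.png

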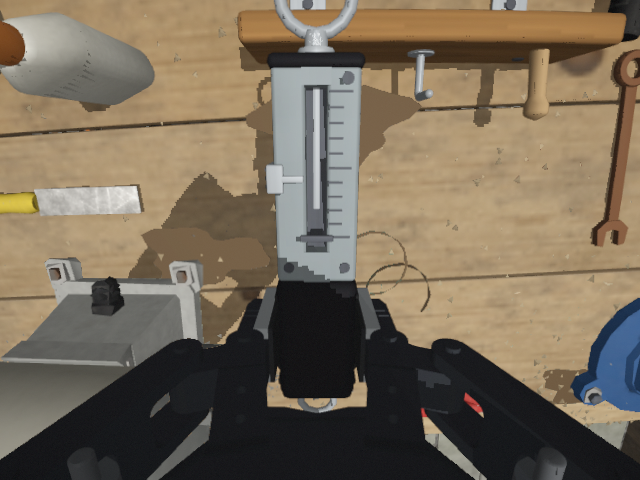

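The wrist view now shows the hook directly: shank from (421,52) to (420,97), and the leg's top at about (428,95). The rail's top face runs from (240,12)–(240,38) on the left to (624,14)–(622,38) on the right.

Run:
```python
from h import *
im=cv2.imread('pics/w3.png'); a=np.load('C3.npy'); K,D,_,_=cam('wrist'); C=(K,D,a[0],a[1:])
hsv=cv2.cvtColor(im,cv2.COLOR_BGR2HSV); g=cv2.cvtColor(im,cv2.COLOR_BGR2GRAY).astype(float)
# front top edge: strongest bright->dark step per column within rows 30..50
def edge(cols,r0,r1,s):
    P=[]
    for c in cols:
        d=np.diff(cv2.GaussianBlur(g,(3,3),0)[r0:r1,c])*s; i=d.argmax()
        P.append((c,r0+i+.5))
    return np.array(P,float)
E=edge([*range(370,412,3),*range(432,520,3),*range(560,610,3)],28,50,-1)
W=onz(C,E,.079); k=np.polyfit(W[:,1],W[:,0],1)
for _ in range(4):
    res=W[:,0]-np.polyval(k,W[:,1]); ok=abs(res)<.0015; k=np.polyfit(W[ok,1],W[ok,0],1)
print('front edge slope deg (rail yaw)',np.degrees(np.arctan(-k[0])),ok.sum(),len(ok))
yaw=np.arctan(-k[0]); n=np.array([np.cos(yaw),np.sin(yaw)])
print('corners',onz(C,[(240,38),(622,38),(240,12),(624,14)],.079).round(4))
L=onz(C,[(428,95),(427,95)],.076); Lb=onz(C,[(419,97)],.046); print('leg top',L,'base',Lb, 'front edge x at leg y',np.polyval(k,L[0,1]))
print('leg from edge',np.polyval(k,L[0,1])-29e-3-3e-3)
# scale in tool frame (w2,w3 same grasp)
T=R.from_quat(ctrl.get_state()['tcp_rot']).as_matrix(); tp=ctrl.get_state()['eef_pos']
def tool(uv,zt): # plane at tool z = zt
    p=tp[2]-zt; return (onz(C,[uv],p)[0]-tp)@T
u=.0222
for nme,uv,h in [('pointer',(316,238),.024),('marktip',(301,180),.023),('caseend top',(316,66),.022),('casefront',(316,53),.011),('casestart',(316,282),.022),('ringC',(316.5,3),.012),('ringnear in',(316.5,27),.012),('caseL0',(278,270),.022),('caseL1',(270.5,75),.022),('caseR0',(355,270),.022),('caseR1',(361.5,75),.022)]:
    print(nme,(tool(uv,u-h)*1e3).round(1))
C4=cam('top'); print('predict top leg px',proj(C4,[[*L[0,:2],.076]]))
```

```text
front edge slope deg (rail yaw) -2.4960622250521736 61 61
corners [[ 0.6377 -0.2379  0.079 ]
 [ 0.628  -0.4934  0.079 ]
 [ 0.6529 -0.2395  0.079 ]
 [ 0.6426 -0.4924  0.079 ]]
leg top [[ 0.59646841 -0.36325481  0.076     ]
 [ 0.59649805 -0.36255948  0.076     ]] base [[ 0.59789455 -0.3654207   0.046     ]] front edge x at leg y 0.6301201405325002
leg from edge 0.5981201405325002
pointer [38.2  0.3 -1.8]
marktip [59.1 -4.9 -0.8]
caseend top [95.9  0.3  0.2]
casefront [102.    0.3  11.2]
casestart [19.9  0.3  0.2]
ringC [117.2   0.5  10.2]
ringnear in [109.9   0.5  10.2]
caseL0 [ 24.9 -14.2   0.2]
caseL1 [ 93.2 -14.5   0.2]
caseR0 [24.9 15.2  0.2]
caseR1 [93.2 15.2  0.2]
predict top leg px [[375.64573374 187.24819073]]
```

apply_moves(
  series=[
    [-0.01,-0.05,0,0,0,0.007],
    [-0.028,-0.096,-0.02,0,0,0.013],
    [-0.028,-0.096,-0.06,0,0,0.013],
    [-0.028,-0.096,-0.1,0,0,0.013],
    [-0.028,-0.096,-0.128,0,0,0.013],
    [-0.028,-0.096,-0.128,0,0,0.013],
    [-0.028,-0.096,-0.128,0,0,0.013],
  ],
)

```text
time: 12.45
eef_pos: [0.4783, -0.3576, 0.1091]
tcp_rot: [1.0, -0.02, 0.001, 0.001]
contact_force: [0.4, -1.2, -1.4]
opening: 0.357
finger_force: 80.2
```

Run:
```python
from h import *
st=ctrl.get_state(); print(st['time'],st['eef_pos'],st['contact_force'])
im=save('scene','s4.png'); C=cam('scene')
T=R.from_quat(st['tcp_rot']).as_matrix(); ring=st['eef_pos']+T@[.1202,.0004,.0102]; print('ring',ring)
leg=np.array([.5972,-.3642,.076]); pr=proj(C,[leg,leg-[0,0,.03],ring,ring+T@[-.02,0,0]]); print(pr)
c=pr[:2].mean(0).astype(int); x0,y0=c[0]-50,c[1]-38
cv2.imwrite('pics/cropS4.png',cv2.resize(im[y0:y0+75,x0:x0+100,::-1],(800,600),interpolation=cv2.INTER_CUBIC)); print(x0,y0)
for p in pr: print('crop',(p-[x0,y0])*8)
```

```text
12.45 [ 0.4783009  -0.35758764  0.1090848 ] [ 0.43325862 -1.17076803 -1.40808856]
ring [ 0.59839928 -0.36286444  0.09904611]
[[291.9148565  196.37661009]
 [292.72760724 206.77064704]
 [290.40652117 188.25759695]
 [298.81957003 191.73356701]]
242 163
crop [399.31885199 267.0128807 ]
crop [405.82085794 350.1651763 ]
crop [387.25216933 202.06077557]
crop [454.55656028 229.86853607]
```

View pics/cropS4.png

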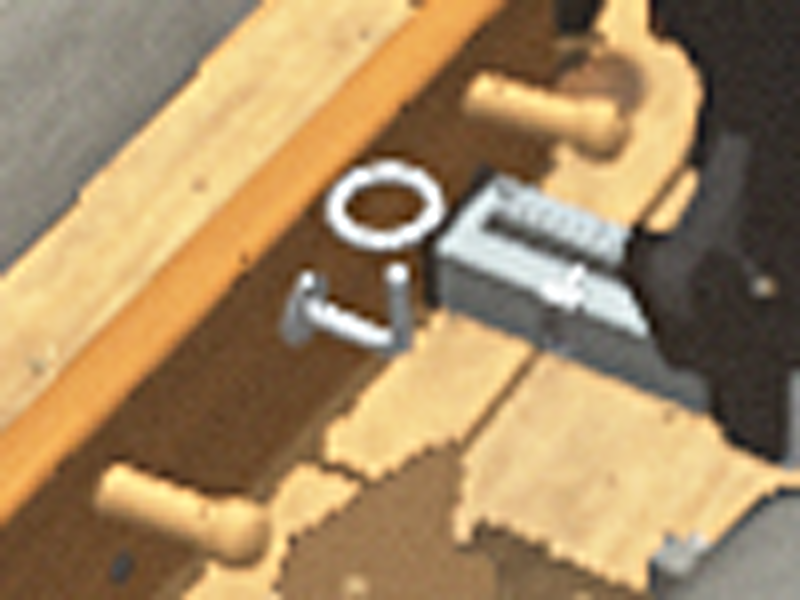

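The crop confirms the setup. The ring (386,206) sits just above the leg top (399,268), and both match my predictions to within half an image pixel. I'll lower the ring now.

apply_moves(
  series=[
    [-0.0013,-0.0013,-0.008,0,0,0],
    [-0.0013,-0.0013,-0.016,0,0,0],
    [-0.0013,-0.0013,-0.024,0,0,0],
    [-0.0013,-0.0013,-0.032,0,0,0],
    [-0.0013,-0.0013,-0.04,0,0,0],
    [-0.0013,-0.0013,-0.0475,0,0,0],
    [-0.0013,-0.0013,-0.0475,0,0,0],
    [-0.0013,-0.0013,-0.0475,0,0,0],
    [-0.0013,-0.0013,-0.0475,0,0,0],
    [-0.0013,-0.0013,-0.0475,0,0,0],
  ],
)

```text
time: 13.75
eef_pos: [0.477, -0.358, 0.0702]
tcp_rot: [1.0, -0.02, 0.0, 0.0]
contact_force: [-0.1, -0.4, -2.9]
opening: 0.362
finger_force: 80.3
```

Run:
```python
from h import *
st=ctrl.get_state(); print(st['time'],st['eef_pos'],st['contact_force'])
im=save('scene','s5.png'); C=cam('scene')
T=R.from_quat(st['tcp_rot']).as_matrix(); ring=st['eef_pos']+T@[.1202,.0004,.0102]; print('ring',ring,T[:,0])
print((proj(C,[ring])-[242,163])*8)
cv2.imwrite('pics/cropS5.png',cv2.resize(im[163:238,242:342,::-1],(800,600),interpolation=cv2.INTER_CUBIC))
w=save('wrist','w5.png')
```

```text
13.75 [ 0.47696798 -0.35799441  0.0702495 ] [-0.06007291 -0.4424493  -2.88516795]
ring [ 0.59705931 -0.36321856  0.06009964] [ 9.99195574e-01 -4.01002646e-02  4.15783468e-04]
[[401.30858787 314.12477878]]
```

View pics/cropS5.png

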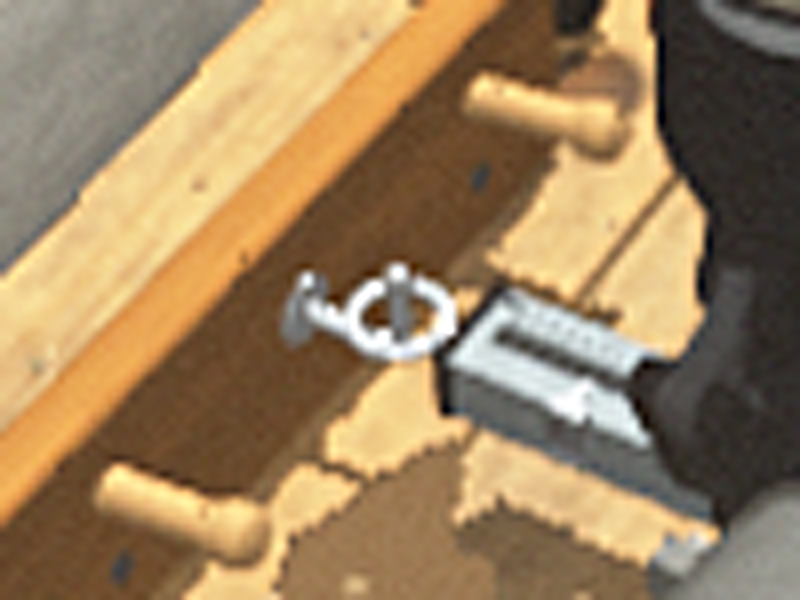

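The ring (401,315) is round the leg, with the leg's top at (399,268) showing through it. I'll pull in stages, starting with 20 mm.

apply_moves(
  series=[
    [-0.004,0.0002,0,0,0,0],
    [-0.008,0.0004,0,0,0,0],
    [-0.012,0.0005,0,0,0,0],
    [-0.016,0.0007,0,0,0,0],
    [-0.02,0.0009,0,0,0,0],
    [-0.025,0.0011,0,0,0,0],
    [-0.025,0.0011,0,0,0,0],
    [-0.025,0.0011,0,0,0,0],
  ],
)

```text
time: 14.85
eef_pos: [0.4571, -0.3571, 0.0701]
tcp_rot: [1.0, -0.02, 0.0, 0.0]
contact_force: [3.7, 0.4, -2.9]
opening: 0.354
finger_force: 80.3
```

```bash
cat > pt.py <<'E'
from h import *
def prof(f):
    g=cv2.cvtColor(cv2.imread('pics/'+f),cv2.COLOR_BGR2GRAY).astype(float)
    # pointer: dark bar also crossing the rod (cols 313-319); mark: bright tip in cols 290-299
    rod=g[85:255,314:319].mean(1); side=g[85:255,299:304].mean(1); mk=g[150:215,288:297].mean(1)
    return rod,side,mk
if __name__=='__main__':
    import sys
    st=ctrl.get_state(); print(st['time'],st['eef_pos'].round(4),st['contact_force'].round(1),st['finger_force'])
    save('wrist',sys.argv[1])
    for f in ('w5.png',sys.argv[1]):
        rod,side,mk=prof(f)
        print(f,'rod',[(85+i,int(v)) for i,v in enumerate(rod) if v<110][:25])
        print(' side',(85+np.where(side<side.mean()-25)[0]).tolist(),' mark rows',(150+np.where(mk>mk.mean()+20)[0]).tolist())
E
python3 pt.py w6.png
```

```text
14.85 [ 0.4571 -0.3571  0.0701] [ 3.7  0.4 -2.9] 80.25439381599426
w5.png rod [(85, 89), (86, 64), (87, 86), (210, 86), (211, 97), (212, 106), (213, 107), (214, 106), (215, 106), (216, 106), (217, 106), (218, 106), (219, 107), (220, 106), (221, 105), (222, 105), (223, 106), (224, 105), (225, 105), (226, 105), (227, 105), (228, 96), (229, 67), (230, 47), (231, 47)]
 side [236, 237, 238, 239, 240, 241]  mark rows [177, 178, 179, 180, 181]
w6.png rod [(85, 87), (86, 62), (87, 84), (175, 107), (176, 107), (177, 107), (178, 107), (179, 107), (180, 107), (181, 107), (182, 106), (183, 107), (184, 106), (185, 106), (186, 106), (187, 106), (188, 106), (189, 106), (190, 106), (191, 106), (192, 106), (193, 106), (194, 101), (195, 78), (196, 44)]
 side [199, 200, 201, 202, 203, 204, 205, 206]  mark rows [177, 178, 179, 180]
```

apply_moves(
  series=[
    [-0.003,0.0001,0,0,0,0],
    [-0.006,0.0002,0,0,0,0],
    [-0.009,0.0004,0,0,0,0],
    [-0.0103,0.0005,0,0,0,0],
    [-0.0103,0.0005,0,0,0,0],
    [-0.0103,0.0005,0,0,0,0],
    [-0.0103,0.0005,0,0,0,0],
  ],
)

```text
time: 15.78
eef_pos: [0.4491, -0.3567, 0.0702]
tcp_rot: [1.0, -0.02, 0.001, 0.0]
contact_force: [5.3, -0.2, -3.2]
opening: 0.353
finger_force: 80.3
```

```bash
python3 pt.py w7.png | grep -v w5
python3 - <<'E'
from h import *
w=cv2.imread('pics/w7.png'); s=ctrl.read_camera('scene')[:,:,::-1]
a=cv2.resize(w[40:290,250:380],(312,600),interpolation=cv2.INTER_CUBIC); b=cv2.resize(s[163:238,242:323],(486,450),interpolation=cv2.INTER_CUBIC)
o=np.zeros((600,798,3),np.uint8); o[:,:312]=a; o[:450,312:]=b; cv2.imwrite('pics/f.png',o)
E
```

```text
15.775 [ 0.4491 -0.3567  0.0702] [ 5.3 -0.2 -3.2] 80.27736783027649
 side [236, 237, 238, 239, 240, 241]  mark rows [177, 178, 179, 180, 181]
w7.png rod [(85, 61), (86, 61), (87, 83), (88, 108), (153, 107), (154, 107), (155, 107), (156, 107), (157, 107), (158, 107), (159, 107), (160, 107), (161, 107), (162, 107), (163, 107), (164, 107), (165, 107), (166, 106), (167, 106), (168, 106), (169, 106), (170, 106), (171, 106), (172, 106), (173, 100)]
 side [177, 178, 179, 180, 181, 182, 183, 184]  mark rows [177, 178, 179, 180, 181]
```

View pics/f.png

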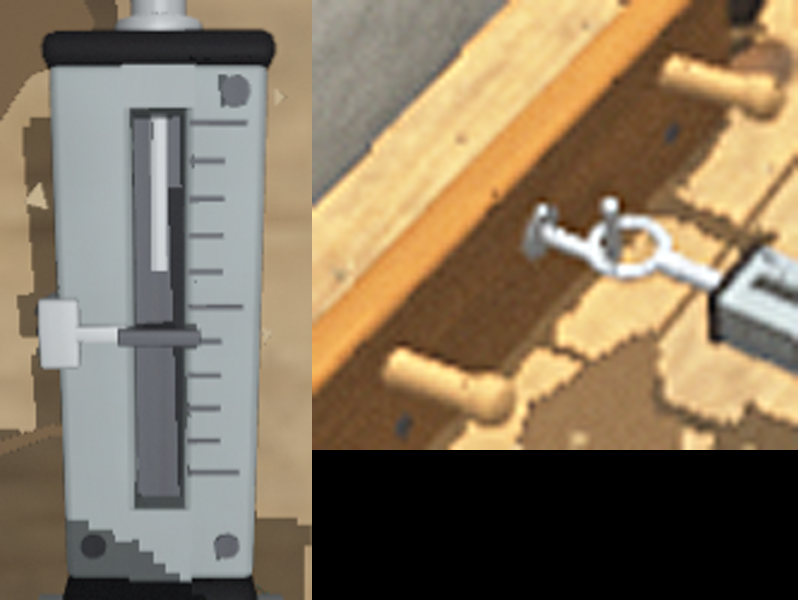

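The pointer bar (row 337) lines up with the clip tip (row 335), and the ring is pulling on the leg at right. I'm handing the job in.

```bash
python3 -c "
from plant import ctrl
print(ctrl.sign_off())"
```

```text
the job is handed in; nothing more can be done
None
```

The job is handed in: the gripper is holding the scale level and clear of the bench with its ring round the hook, pulling about 5–6 N with the pointer within about 1 mm of the index clip (the hand-in returned no verdict).

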